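# Tighten a test chamber cover crosswise in two passes

### The job

Tighten the cover of the pressure test chamber evenly with its four T-bar nuts, clockwise and in crisscross order: on the first pass turn each nut only half-way (bar at 45 degrees), one diagonal pair first and then the other pair; on the second pass turn them fully home against the stop, so that every bar points at the centre of the cover, again one diagonal pair and then the other. Leave the other things on the bench where they are.

Things in the scene. Friction and masses are not known exactly. Their poses are not given: they have to be found in the camera images.
- chamber: Round grey pressure test chamber, bolted down, with a bare-metal cover (176 mm across, top at z = 111 mm; a sight-glass bezel in its middle, 56 mm across, to 115 mm). Origin on the bench under the cover's centre. Nuts nut_1 to nut_4 stand 64 mm from the centre at 45, 135, 225, 315 degrees counter-clockwise from its x axis: 1 and 3 are diagonal, 2 and 4 too.
- nut_1 (a joint): Turn of T-bar nut 1, rad; grows clockwise seen from above (tightening). 0: loose, bar square to the line from nut to cover centre; 0.785: half-way, bar at 45 degrees; 1.571: hard stop, tight, bar along that line, pointing at the cover's centre. Starts at 0 to 0.3. Stays where left; friction 0.12 rising to 0.18 N m. The nut does not rise or sink.
- nut_1_bar (a point): Middle of the steel grip bar of nut 1, on the nut's axis, 138 mm above the bench; x along the bar (turns with it), z up. Bar 60 mm long (x), 14 mm wide (y), 22 mm high (z), from 127 to 149 mm above the bench; under it a neck 14 mm across, and below 118 mm a collar 26 mm across. Fittings on the bench reach 103 mm, dial gauges and posts 250 mm: travel above them.
- nut_2 (a joint): Turn of T-bar nut 2, rad; grows clockwise seen from above (tightening). 0: loose, bar square to the line from nut to cover centre; 0.785: half-way, bar at 45 degrees; 1.571: hard stop, tight, bar along that line, pointing at the cover's centre. Starts at 0 to 0.3. Stays where left; friction 0.12 rising to 0.18 N m. The nut does not rise or sink.
- nut_2_bar (a point): Middle of the steel grip bar of nut 2, on the nut's axis, 138 mm above the bench; x along the bar (turns with it), z up. Bar 60 mm long (x), 14 mm wide (y), 22 mm high (z), from 127 to 149 mm above the bench; under it a neck 14 mm across, and below 118 mm a collar 26 mm across. Fittings on the bench reach 103 mm, dial gauges and posts 250 mm: travel above them.
- nut_3 (a joint): Turn of T-bar nut 3, rad; grows clockwise seen from above (tightening). 0: loose, bar square to the line from nut to cover centre; 0.785: half-way, bar at 45 degrees; 1.571: hard stop, tight, bar along that line, pointing at the cover's centre. Starts at 0 to 0.3. Stays where left; friction 0.12 rising to 0.18 N m. The nut does not rise or sink.
- nut_3_bar (a point): Middle of the steel grip bar of nut 3, on the nut's axis, 138 mm above the bench; x along the bar (turns with it), z up. Bar 60 mm long (x), 14 mm wide (y), 22 mm high (z), from 127 to 149 mm above the bench; under it a neck 14 mm across, and below 118 mm a collar 26 mm across. Fittings on the bench reach 103 mm, dial gauges and posts 250 mm: travel above them.
- nut_4 (a joint): Turn of T-bar nut 4, rad; grows clockwise seen from above (tightening). 0: loose, bar square to the line from nut to cover centre; 0.785: half-way, bar at 45 degrees; 1.571: hard stop, tight, bar along that line, pointing at the cover's centre. Starts at 0 to 0.3. Stays where left; friction 0.12 rising to 0.18 N m. The nut does not rise or sink.
- nut_4_bar (a point): Middle of the steel grip bar of nut 4, on the nut's axis, 138 mm above the bench; x along the bar (turns with it), z up. Bar 60 mm long (x), 14 mm wide (y), 22 mm high (z), from 127 to 149 mm above the bench; under it a neck 14 mm across, and below 118 mm a collar 26 mm across. Fittings on the bench reach 103 mm, dial gauges and posts 250 mm: travel above them.
- transmitter: Grey pressure transmitter housing with a green cap lying on its side, 91 x 72 x 68 mm; origin under its centre. A loose bystander, to be left alone.
- calculator: Dark desk calculator lying flat, 140 x 85 x 18 mm; origin under its centre. A loose bystander, to be left alone.
- screwdriver: Screwdriver with yellow handle, 186 mm long, 25 mm thick, lying along its own y axis; origin under its centre. A loose bystander, to be left alone.
- spanner: Steel open-ended spanner, 197 x 38 x 6 mm, lying along its own y axis; origin under its centre. A loose bystander, to be left alone.
- adapter: Round stepped metal adapter, 40 mm across, 26 mm high; origin under its centre. A loose bystander, to be left alone.

How it is judged:
On the way, in this order (a step that is already met when the one before it is completed fails the run):
1. first pass: one diagonal pair of nuts is half-way (0.55 to 1.05 rad) while the other pair is still loose (below 0.48 rad) (((value of joint nut_1 between 0.55 and 1.05 rad and value of joint nut_3 between 0.55 and 1.05 rad and value of joint each of nut_2, nut_4 below 0.48 rad) or (value of joint nut_2 between 0.55 and 1.05 rad and value of joint nut_4 between 0.55 and 1.05 rad and value of joint each of nut_1, nut_3 below 0.48 rad))), for 0.1 s.
2. first pass done: all four nuts are half-way (0.55 to 1.05 rad) (value of joint nut_1 between 0.55 and 1.05 rad and value of joint nut_2 between 0.55 and 1.05 rad and value of joint nut_3 between 0.55 and 1.05 rad and value of joint nut_4 between 0.55 and 1.05 rad), for 0.1 s.
3. second pass: one diagonal pair is fully tight (above 1.40 rad) while the other pair is still half-way (0.55 to 1.05 rad) (((value of joint each of nut_1, nut_3 above 1.4 rad and value of joint nut_2 between 0.55 and 1.05 rad and value of joint nut_4 between 0.55 and 1.05 rad) or (value of joint each of nut_2, nut_4 above 1.4 rad and value of joint nut_1 between 0.55 and 1.05 rad and value of joint nut_3 between 0.55 and 1.05 rad))), for 0.1 s.
At the end, for the whole second after the job is handed in: All four nuts are tight: each turned more than 1.40 rad, within 10 degrees of its stop, its bar pointing at the cover's centre (value of joint each of nut_1, nut_2, nut_3, nut_4 above 1.4 rad); the robot touches nothing.
It fails at once if a nut is turned well past half-way while another has not yet had its first pass ((value of joint nut_1 above 1.2 rad and value of joint any of nut_2, nut_3, nut_4 below 0.5 rad) or (value of joint nut_2 above 1.2 rad and value of joint any of nut_1, nut_3, nut_4 below 0.5 rad) or (value of joint nut_3 above 1.2 rad and value of joint any of nut_1, nut_2, nut_4 below 0.5 rad) or (value of joint nut_4 above 1.2 rad and value of joint any of nut_1, nut_2, nut_3 below 0.5 rad)).
It fails at once if a bystander is shoved more than 3 cm (distance of any of transmitter, calculator, screwdriver, spanner, adapter from where it was at the start of the episode above 0.03 m).
It also fails if it takes over 72 s, if anything falls off the work surface, if the arm or the gripper's body presses on something with over 40 N, if the wrist force passes 120 N, or if a joint passes its speed limit or range.

### The arm

A 7-joint arm with a two-finger parallel gripper is mounted at the origin on a cart in front of the work surface, level with it; the furniture and walls round the work are solid. World frame = base frame: x ahead of the robot, y to its left, z up, the work surface at z = 0. Lengths are in m, angles in rad, forces in N, time in s.
With the tool pointing down it reaches from about 0.4 to 0.85 m from the base axis. Payload 10.4 kg.
Tool frame: the origin (TCP) lies at the very end of the fingers, on their centre line; the grasp point (between the pads) lies 19 mm behind it (grip_point_offset is the distance from the TCP to the grasp point, in m); z points along the fingers, y is the line along which they close (so a half turn about z gives the same grasp; the last joint's range is limited). The gripper opens to 87 mm and grips with 3 to 60 N. Pads are 19 mm wide; open, the fingers measure 117 mm over their backs; the gripper's body (75 mm by 190 mm) begins 51 mm behind the grasp point.
Start: joints at [-1.211, 0.332, -0.065, 1.46, 0.022, 1.35, -0.088], TCP at [0.233, 0.58, 0.223] pointing down, gripper open.
Joint ranges: [-2.6, 2.6], [-0.5, 2.12], [-1.47, 1.34], [0.16, 2.42], [-1.27, 4.41], [0.06, 2.06], [-2.6, 2.6]. Speed limits (rad/s): [2.22, 2.22, 2.79, 2.79, 3.14, 3.14, 3.14].

### API

Orientations are given as a unit quaternion [x, y, z, w].
In Python, from bench import * gives the robot as it stands.
- The arm moves only by the tool play_rows, never from a script. Its argument "increments" is text: rows parted by semicolons, each of 7 numbers parted by spaces: the turn, a rotation vector about the tool's x, y, z in rad, then the shift along the tool's x, y, z in m, then the opening, from 0 (shut) to 1 (fully open). A call has 1 to 8 rows; each row is the pose to reach, as a shift and turn from the pose commanded when the call began, along the tool's axes at that moment; what a row does not reach only later rows make up. A row lasts 1/10 s, in which the tool goes at most 50 mm and 8.59 degrees, less where a joint would pass 70% of its speed; a pose out of reach is approached as far as the arm can. A call with a gripper value outside its range is refused whole. The fingers move at their own pace and stop on an object; "grip_force" is the grip in N (left out, the last holds). Time passes only in rows, so rows that repeat a pose let the fingers close. It gives the time, the measured TCP pose, the force, the opening and the grip force at its end, in the units of the state.
- read_state(): the state, without advancing time (a new reading comes with each control period).
- camera(name): name is "scene" or "top"; returns a dict with "color" (420x560x3 uint8, red, green, blue), "fx", "fy", "cx", "cy" (pixels), "camera_from_world" (4x4, takes a point from world to camera coordinates). Camera axes: x right, y down, z forward; pixel columns grow to the right and rows downward; lengths in m; the calibration is good to about 2 mm. A picture is of the moment at which its call begins. There is no depth.
- close_job(): hands the job in; it is judged then, once.
The state is a dict: "time": time; "joint_positions": joint angles; "joint_vel": joint speeds; "joint_torque": joint torques, N m; "ee_pos": TCP position; "eef_rot": TCP orientation; "ft_force": force on the tool from outside, world axes, zero at the start; "torque": the same for the moment, N m; "width": finger opening in m; "grip_force": force on a finger pad.
Only numpy, scipy, OpenCV 4.12 (cv2) and the standard library are available. Lean on these libraries where they do the work, as an engineer would, in place of code of your own. Each camera call takes 0.05 s, during which the arm holds its last target. There are 200 camera calls.

## Working session

There is one attempt and no reset: what is moved stays moved. The work goes in short steps, Python scripts to look and compute and a tool call to move; the robot and the scene stay as the last step left them, time stands still between calls to the robot, and variables do not carry over. Pictures are saved under pics/ and viewed, at most 10 in all, crops included, and the job is handed in when it is done.

Besides the shell and the picture viewer there is one more tool, called after "Emit:" in YAML: its name, and indented under it one key for each argument. play_rows: Moves the arm, as the interface text tells. Its arguments: {"type":"object","properties":{"increments":{"type":"string"},"grip_force":{"type":"number"}},"required":["increments"]}

```bash
mkdir -p pics; ls; python3 - <<'E'
from bench import *
import cv2,numpy as np,pickle
s=read_state(); print({k:np.round(v,3).tolist() for k,v in s.items()})
d={}
for n in("scene","top"):
    c=camera(n); d[n]=c; cv2.imwrite(f"pics/{n}0.png",c["color"][:,:,::-1]); print(n,c["fx"],c["cx"],c["cy"],np.round(c["camera_from_world"],3).tolist())
pickle.dump(d,open("cams.pkl","wb"))
E
```

```text
pics
{'time': 0.0, 'joint_positions': [-1.211, 0.333, -0.065, 1.461, 0.022, 1.35, -0.088], 'joint_vel': [-0.001, 0.0, 0.0, 0.0, 0.002, 0.001, 0.002], 'joint_torque': [-0.0, -62.326, 0.025, -38.989, -0.061, 0.04, 0.0], 'ee_pos': [0.233, 0.579, 0.222], 'eef_rot': [0.19, 0.982, -0.001, -0.0], 'ft_force': [0.246, 0.186, -0.104], 'torque': [0.001, -0.023, 0.01], 'grip_force': 0.0, 'width': 0.087}
scene 502.9511504623274 276.7993509496974 204.86319776591384 [[0.902, -0.431, -0.006, -0.547], [-0.275, -0.563, -0.779, 0.176], [0.333, 0.705, -0.627, 1.159], [0.0, 0.0, 0.0, 1.0]]
top 423.1335711719128 281.61944970109 209.89847667135749 [[0.02, -1.0, -0.013, -0.089], [-0.99, -0.018, -0.139, 0.581], [0.139, 0.016, -0.99, 1.202], [0.0, 0.0, 0.0, 1.0]]
```

View pics/scene0.png

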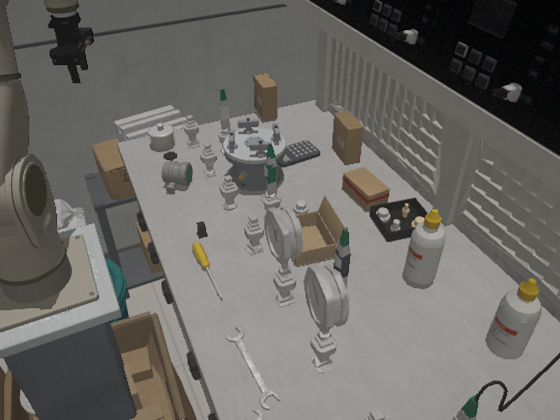

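View pics/top0.png

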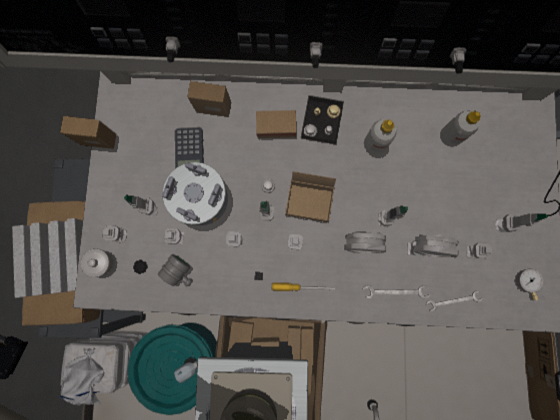

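Both views show the chamber (top about (195,193), scene about (255,150)) with four dark T-bars. Dial posts stand near it, at top (265,208) and (140,203). Next I'll fit the cover and find the bars.

```bash
cat > h.py <<'E'
import cv2,numpy as np
def ray(c,uv,z):
    M=c["camera_from_world"];R=M[:3,:3];o=-R.T@M[:3,3]
    uv=np.atleast_2d(uv).astype(float)
    d=np.c_[(uv[:,0]-c["cx"])/c["fx"],(uv[:,1]-c["cy"])/c["fy"],np.ones(len(uv))]@R
    return o,d, o+d*((z-o[2])/d[:,2])[:,None]
def proj(c,p):
    p=np.atleast_2d(p)@c["camera_from_world"][:3,:3].T+c["camera_from_world"][:3,3]
    return np.c_[p[:,0]/p[:,2]*c["fx"]+c["cx"],p[:,1]/p[:,2]*c["fy"]+c["cy"]]
def tri(c1,u1,c2,u2):
    o1,d1,_=ray(c1,u1,0);o2,d2,_=ray(c2,u2,0);d1=d1[0];d2=d2[0]
    t=np.linalg.lstsq(np.c_[d1,-d2],o2-o1,rcond=None)[0]
    a=o1+d1*t[0];b=o2+d2*t[1];return (a+b)/2,np.linalg.norm(a-b)
E
python3 - <<'E'
import pickle,cv2,numpy as np
from h import *
d=pickle.load(open("cams.pkl","rb"))
t=d["top"]["color"][120:270,110:310,::-1]; s=d["scene"]["color"][80:220,160:340,::-1]
cv2.imwrite("pics/tc.png",cv2.convertScaleAbs(cv2.resize(t,None,fx=4,fy=4,interpolation=cv2.INTER_CUBIC),alpha=1.5))
cv2.imwrite("pics/sc.png",cv2.convertScaleAbs(cv2.resize(s,None,fx=4,fy=4,interpolation=cv2.INTER_CUBIC),alpha=1.5))
for z in(.111,.138): print(z,ray(d["top"],[[195,193]],z)[2],ray(d["scene"],[[254,142]],z)[2])
E
```

```text
0.111 [[0.61552833 0.16403692 0.111     ]] [[0.61771169 0.1718658  0.111     ]]
0.138 [[0.61072915 0.15795674 0.138     ]] [[0.60107623 0.13131091 0.138     ]]
```

View pics/tc.png

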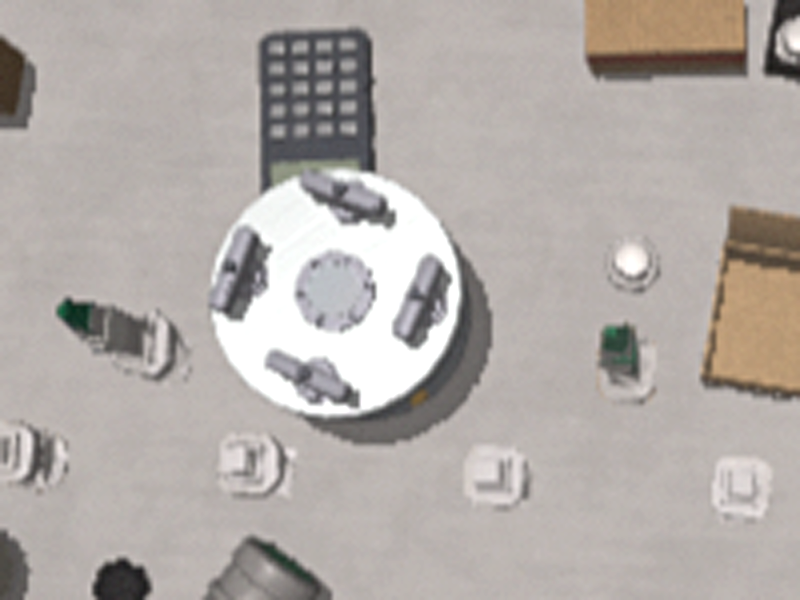

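View pics/sc.png

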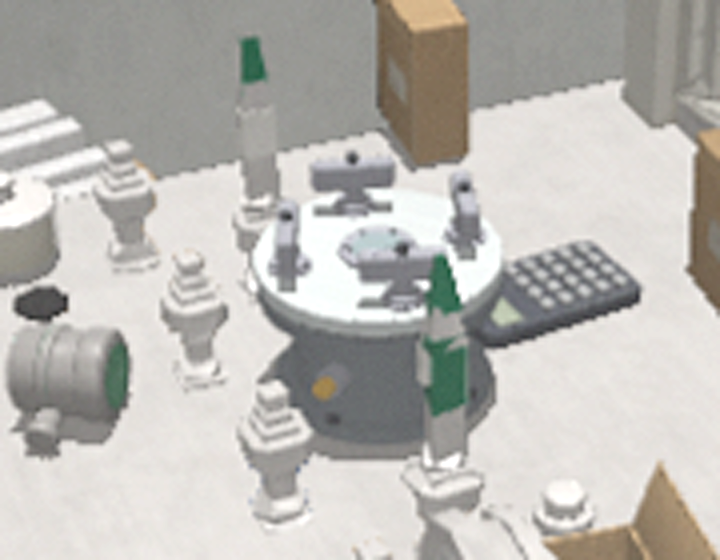

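The crops show the four bars in the top crop centred near (345,190), (238,270), (425,300) and (311,376), all roughly square to their radii. Black centre dots are visible on them in the scene crop at (352,158), (462,180), (287,210) and (402,248). Next I'll fit the cover, triangulate the bars and get their angles.

```bash
python3 - <<'E'
import pickle
from h import *
d=pickle.load(open("cams.pkl","rb")); T,S=d["top"],d["scene"]
def cover(c,seed,box):
    g=cv2.cvtColor(c["color"],cv2.COLOR_RGB2GRAY); x0,y0,x1,y1=box
    m=np.zeros_like(g); m[y0:y1,x0:x1]=(g[y0:y1,x0:x1]>155)*255
    n,l,st,_=cv2.connectedComponentsWithStats(m); k=1+np.argmax(st[1:,4])
    h=cv2.convexHull(cv2.findContours((l==k).astype(np.uint8),0,1)[0][0]); 
    e=cv2.fitEllipse(h); return e,g
et,gt=cover(T,None,(155,155,235,230)); print(et)
ct=ray(T,[et[0]],.111)[2][0]; print("cover top",ct)
es,gs=cover(S,None,(215,120,292,170)); print(es, ray(S,[es[0]],.111)[2])
# bezel & dots triangulated
A={"E(+x)":((345,189),(462,180)),"L(+y)":((236,268),(352,158)),"R(-y)":((425,299),(402,248)),"B(-x)":((311,376),(287,210)),"bez":((336,291),(378,246))}
for k,(a,b) in A.items():
    p,e=tri(T,[[110+a[0]/4,120+a[1]/4]],S,[[160+b[0]/4,80+b[1]/4]]); print(k,p.round(4),e.round(4))
# bars: dark pixels in cover
mask=np.zeros_like(gt); cv2.ellipse(mask,(et[0],(et[1][0]-1,et[1][1]-1),et[2]),255,-1)
m=((gt<130)&(mask>0)).astype(np.uint8)
n,l,st,ce=cv2.connectedComponentsWithStats(m)
for i in range(1,n):
    if st[i,4]>20:
        ys,xs=np.where(l==i); w=ray(T,np.c_[xs,ys],.149)[2][:,:2]
        r=cv2.minAreaRect(w.astype(np.float32)*1000); C=np.cov(w.T); v=np.linalg.eigh(C)[1][:,1]
        print(st[i,4],w.mean(0).round(4),"pca",np.degrees(np.arctan2(v[1],v[0])).round(1),r)
for nm,uv in(("postL base",(150,350)),("postR base",(628,385))): print(nm,ray(T,[[110+uv[0]/4,120+uv[1]/4]],0.02)[2])
for nm,uv in(("postL tip",(68,305)),("postR tip",(615,325))): print(nm,ray(T,[[110+uv[0]/4,120+uv[1]/4]],0.25)[2])
E
```

```text
((193.42140197753906, 192.8236083984375), (59.307369232177734, 62.122093200683594), 59.91638946533203)
cover top [0.61594909 0.16847566 0.111     ]
((254.30438232421875, 143.10585021972656), (32.77635955810547, 61.04264831542969), 88.10172271728516) [[0.61613757 0.16611056 0.111     ]]
E(+x) [0.6768 0.1531 0.1603] 0.0009
L(+y) [0.6234 0.2251 0.1543] 0.001
R(-y) [0.6045 0.0963 0.1563] 0.0015
B(-x) [0.5512 0.169  0.1604] 0.0028
bez [0.6159 0.1654 0.1166] 0.0014
182 [0.6733 0.1536] pca 67.7 ((672.9844970703125, 154.1245574951172), (68.3043212890625, 28.707475662231445), 57.23655319213867)
223 [0.6211 0.2241] pca 166.1 ((621.0717163085938, 222.09930419921875), (33.28852462768555, 62.10304260253906), 70.12730407714844)
265 [0.6102 0.1603] pca 64.9 ((609.8795776367188, 160.4095916748047), (51.585792541503906, 50.745849609375), 66.06098937988281)
199 [0.6037 0.1   ] pca 161.5 ((603.128173828125, 98.37606811523438), (30.53349494934082, 60.72209930419922), 65.94956970214844)
172 [0.5499 0.171 ] pca 65.3 ((549.2771606445312, 172.08377075195312), (66.46736907958984, 28.330060958862305), 80.73407745361328)
postL base [[0.58505419 0.32514058 0.02      ]]
postR base [[ 0.56526549 -0.03386535  0.02      ]]
postL tip [[0.57974017 0.29983884 0.25      ]]
postR tip [[ 0.57336841 -0.03660169  0.25      ]]
```

```bash
cat >> h.py <<'E'
from scipy.spatial.transform import Rotation as Ro
C=np.array([.6157,.1652]);PH=-8.
N={k:C+.064*np.array([np.cos(np.radians(PH+a)),np.sin(np.radians(PH+a))]) for k,a in dict(E=0,L=90,B=180,R=270).items()}
def go(s,tgts):
    "tgts: (xyz,yaw of tool x deg) -> rows from measured pose"
    R=Ro.from_quat(s["eef_rot"]); x=R.apply([1,0,0]); yaw=np.degrees(np.arctan2(x[1],x[0])); print("yaw",yaw.round(1),"pos",np.round(s["ee_pos"],4),"j7",np.round(s["joint_positions"][6],2),"t",s["time"])
    for p,y in tgts:
        Rt=Ro.from_euler("ZYX",[y,0,180],degrees=True)
        print((R.inv()*Rt).as_rotvec().round(3),R.inv().apply(np.array(p)-s["ee_pos"]).round(4))
E
python3 - <<'E'
from bench import *
from h import *
print({k:v.round(4) for k,v in N.items()})
go(read_state(),[([.24,.56,.30],158),([*N["B"],.30],66),([*N["B"],.30],110),([*N["B"],.20],66)])
E
```

```text
{'E': array([0.6791, 0.1563]), 'L': array([0.6246, 0.2286]), 'B': array([0.5523, 0.1741]), 'R': array([0.6068, 0.1018])}
yaw 158.1 pos [0.2333 0.5795 0.2219] j7 -0.09 t 0.1
[-0.001  0.     0.001] [-0.0135 -0.0157 -0.0781]
[-1.000e-03  1.000e-03  1.607e+00] [-0.4473 -0.257  -0.0778]
[-0.001  0.001  0.839] [-0.4473 -0.257  -0.0778]
[-1.000e-03  1.000e-03  1.607e+00] [-0.4473 -0.2568  0.0222]
```

Emit:
play_rows:
  increments: "0 0 0 0 0 -0.04 1; 0 0 0 0 0 -0.08 0.8; 0 0 0.15 -0.04 -0.025 -0.08 0.6; 0 0 0.3 -0.08 -0.05 -0.08 0.5; 0 0 0.45 -0.12 -0.075 -0.08 0.5; 0 0 0.6 -0.16 -0.1 -0.08 0.5; 0 0 0.75 -0.2 -0.12 -0.08 0.5; 0 0 0.9 -0.24 -0.14 -0.08 0.5"

```text
time: 0.9
ee_pos: [0.4046, 0.3585, 0.3025]
eef_rot: [0.601, 0.799, 0.0, -0.0]
ft_force: [0.7, 0.2, 1.1]
width: 0.0455
grip_force: 0.0
```

```bash
python3 - <<'E'
from bench import *
from h import *
s=read_state()
go(s,[([*N["B"],.28],66),([*N["B"],.17],66)]);print(s["width"])
E
```

```text
yaw 106.1 pos [0.4046 0.3585 0.3025] j7 -0.51 t 0.9
[-0.    -0.     0.701] [-0.2182  0.0906  0.0224]
[-0.    -0.     0.701] [-0.2182  0.0907  0.1324]
0.045545799250092035
```

Emit:
play_rows:
  increments: "0 0 0.14 -0.045 0.018 0 0.5; 0 0 0.28 -0.09 0.036 0 0.5; 0 0 0.42 -0.13 0.054 0 0.5; 0 0 0.56 -0.175 0.072 0 0.5; 0 0 0.70 -0.218 0.09 0 0.5; 0 0 0.70 -0.218 0.09 0.05 0.5; 0 0 0.70 -0.218 0.09 0.10 0.5; 0 0 0.70 -0.218 0.09 0.13 0.5"

```text
time: 1.7
ee_pos: [0.5504, 0.1759, 0.1685]
eef_rot: [0.837, 0.547, -0.002, -0.0]
ft_force: [0.1, 0.9, -0.2]
width: 0.0434
grip_force: 0.0
```

```bash
python3 - <<'E'
from bench import *
from h import *
s=read_state()
go(s,[([*N["B"],.172],66),([*N["B"],.125],66)]);print(s["width"])
for n in("scene","top"):
    c=camera(n); p=proj(c,[*N["B"],.16])[0].astype(int); print(n,p)
    im=c["color"][max(p[1]-60,0):p[1]+60,p[0]-50:p[0]+50,::-1]
    globals()[n]=cv2.resize(im,(400,480),interpolation=cv2.INTER_CUBIC)
cv2.imwrite("pics/a1.png",cv2.convertScaleAbs(np.hstack([scene,top]),alpha=1.6))
E
```

```text
yaw 66.4 pos [0.5504 0.1759 0.1685] j7 -0.71 t 1.7
[-0.003  0.003  0.006] [-0.0009  0.0025 -0.0035]
[-0.003  0.003  0.006] [-0.0007  0.0026  0.0435]
0.04340973211771701
scene [230 131]
top [186 213]
```

View pics/a1.png

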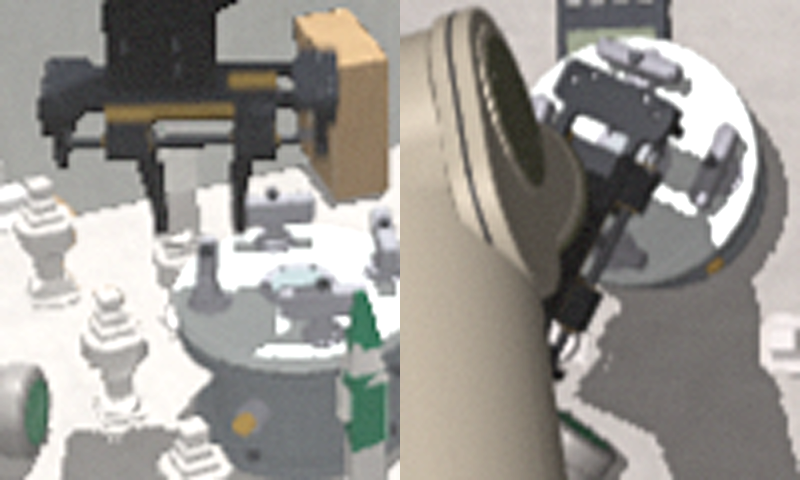

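The gripper straddles the near bar (scene crop: fingers at 163 and 240, bar at 208). Going down to grip it.

Emit:
play_rows:
  increments: "0 0 0 0 0.002 0.025 0.5; 0 0 0 0 0.002 0.043 0.5; 0 0 0 0 0.002 0.043 0.1; 0 0 0 0 0.002 0.043 0; 0 0 0 0 0.002 0.043 0; 0 0 0 0 0.002 0.043 0"
  grip_force: 25

```text
time: 2.4
ee_pos: [0.5545, 0.1764, 0.131]
eef_rot: [0.837, 0.548, 0.001, 0.0]
ft_force: [-0.2, -0.3, 0.4]
width: 0.0195
grip_force: 0.0
```

```bash
python3 - <<'E'
from bench import *
from h import *
s=read_state()
go(s,[([*N["B"],.125],37)]);print(s["width"],s["grip_force"],s["ft_force"],s["torque"])
E
```

```text
yaw 66.4 pos [0.5545 0.1764 0.131 ] j7 -0.69 t 2.4
[ 0.001 -0.002  0.513] [-0.0029 -0.0011  0.006 ]
0.0195220458332073 0.0 [-0.19788142 -0.31855665  0.37558236] [-0.09984483  0.09973439  0.00079018]
```

Emit:
play_rows:
  increments: "0 0 0 0 0 0.008 0.22; 0 0 0 0 0 0.008 0; 0 0 0 0 0 0.008 0; 0 0 0 0 0 0.008 0; 0 0 0 0 0 0.008 0"

```text
time: 2.9
ee_pos: [0.5529, 0.1761, 0.1208]
eef_rot: [0.837, 0.548, -0.001, -0.0]
ft_force: [-4.0, 1.2, -5.1]
width: 0.0135
grip_force: 25.0
```

```bash
python3 - <<'E'
from bench import *
from h import *
s=read_state()
go(s,[([*N["B"],.125],37)]);print(s["width"],s["grip_force"],s["ft_force"],s["torque"])
E
```

```text
yaw 66.4 pos [0.5529 0.1761 0.1208] j7 -0.69 t 2.9
[-0.001  0.002  0.513] [-0.0021  0.0003 -0.0042]
0.013496985769032981 25.00058552250266 [-4.04080137  1.23176134 -5.07595106] [ 0.12132876  0.98732729 -0.04507526]
```

Emit:
play_rows:
  increments: "0 0 0.13 0 0 -0.001 0; 0 0 0.26 0 0 -0.001 0; 0 0 0.39 0 0 -0.001 0; 0 0 0.52 0 0 -0.001 0; 0 0 0.52 0 0 -0.001 0; 0 0 0.52 0 0 -0.001 0"

```text
time: 3.5
ee_pos: [0.552, 0.1768, 0.1209]
eef_rot: [0.949, 0.314, -0.002, -0.0]
ft_force: [-5.2, 3.7, -12.2]
width: 0.0138
grip_force: 25.0
```

```bash
python3 - <<'E'
from bench import *
from h import *
s=read_state()
print(s["width"],s["grip_force"],s["ft_force"],s["torque"])
go(s,[([*N["B"],.21],37),([*N["E"],.21],67),([*N["E"],.122],67)])
E
```

```text
0.013804006259124275 25.000120368786156 [ -5.19431756   3.67571009 -12.15873772] [ 0.73027625  0.97493389 -0.10098867]
yaw 36.7 pos [0.552  0.1768 0.1209] j7 -1.19 t 3.5
[-0.002  0.003 -0.006] [-0.0016  0.0022 -0.0891]
[-0.003  0.003 -0.53 ] [ 0.0894  0.0922 -0.0896]
[-0.003  0.003 -0.53 ] [ 0.0897  0.0923 -0.0016]
```

Emit:
play_rows:
  increments: "0 0 0 0 0 0 0.4; 0 0 0 0 0 0 0.5; 0 0 0 0 0 -0.045 0.5; 0 0 -0.1 0.02 0.02 -0.09 0.5; 0 0 -0.22 0.045 0.045 -0.09 0.5; 0 0 -0.34 0.07 0.07 -0.09 0.5; 0 0 -0.46 0.09 0.093 -0.09 0.5; 0 0 -0.53 0.09 0.093 -0.09 0.5"

```text
time: 4.3
ee_pos: [0.6848, 0.1522, 0.212]
eef_rot: [0.834, 0.552, 0.0, 0.002]
ft_force: [-1.2, -0.6, -0.2]
width: 0.0437
grip_force: 0.0
```

```bash
python3 - <<'E'
from bench import *
from h import *
s=read_state()
print(s["width"])
go(s,[([*N["E"],.15],67),([*N["E"]+[0,.001],.122],67)])
E
```

```text
0.04369750219705236
yaw 67.0 pos [0.6848 0.1522 0.212 ] j7 -0.55 t 4.3
[0.003 0.001 0.001] [ 0.0017 -0.007   0.062 ]
[0.003 0.001 0.001] [ 0.0026 -0.0075  0.09  ]
```

Emit:
play_rows:
  increments: "0 0 0 0 0 0.03 0.5; 0 0 0 0 0 0.05 0.5; 0 0 0 0 0 0.05 0.5"

```text
time: 4.6
ee_pos: [0.6807, 0.1543, 0.1601]
eef_rot: [0.834, 0.551, -0.002, -0.0]
ft_force: [-0.0, -0.0, 0.3]
width: 0.0435
grip_force: 0.0
```

```bash
python3 - <<'E'
from bench import *
from h import *
s=read_state()
print(s["width"])
go(s,[([*N["E"]+[0,.001],.122],67)])
E
```

```text
0.04352589151197743
yaw 66.9 pos [0.6807 0.1543 0.1601] j7 -0.55 t 4.6
[-0.002  0.003 -0.001] [ 0.0022 -0.0026  0.0381]
```

Emit:
play_rows:
  increments: "0 0 0 0.002 -0.002 0.02 0.5; 0 0 0 0.002 -0.002 0.038 0.5; 0 0 0 0.002 -0.002 0.038 0.3; 0 0 0 0.002 -0.002 0.038 0; 0 0 0 0.002 -0.002 0.038 0; 0 0 0 0.002 -0.002 0.038 0; 0 0 0 0.002 -0.002 0.038 0; 0 0 0 0.002 -0.002 0.038 0"

```text
time: 5.4
ee_pos: [0.6797, 0.1586, 0.1259]
eef_rot: [0.834, 0.552, -0.0, -0.001]
ft_force: [-8.1, 0.8, 6.7]
width: 0.0139
grip_force: 24.5
```

```bash
python3 - <<'E'
from bench import *
from h import *
s=read_state()
print(s["width"],s["grip_force"],s["ft_force"],s["torque"])
go(s,[([*N["E"]+[0,.001],.122],37)])
E
```

```text
0.01390257349028392 24.451958911092788 [-8.05952677  0.82588664  6.74165451] [0.19997764 1.9037966  0.19023086]
yaw 67.0 pos [0.6797 0.1586 0.1259] j7 -0.55 t 5.4
[-0.002 -0.     0.524] [-0.0014 -0.0001  0.0039]
```

Emit:
play_rows:
  increments: "0 0 0.13 0 0 0 0; 0 0 0.26 0 0 0 0; 0 0 0.39 0 0 0 0; 0 0 0.52 0 0 0 0; 0 0 0.52 0 0 0 0; 0 0 0.52 0 0 0 0"

```text
time: 6.0
ee_pos: [0.6789, 0.1595, 0.1259]
eef_rot: [0.948, 0.319, -0.001, -0.002]
ft_force: [-12.7, 2.6, 10.8]
width: 0.0139
grip_force: 24.9
```

```bash
python3 - <<'E'
from bench import *
from h import *
s=read_state()
print(s["width"],s["grip_force"],s["ft_force"],s["torque"])
go(s,[([*N["E"],.26],37)])
E
```

```text
0.013916006860055457 24.866649946197867 [-12.6819806    2.64149484  10.81638548] [0.5399247  2.89307137 0.0553178 ]
yaw 37.3 pos [0.6789 0.1595 0.1259] j7 -1.03 t 6.0
[-0.004  0.001  0.004] [-0.0019  0.0022 -0.1341]
```

Emit:
play_rows:
  increments: "0 0 0 0 0 0 0.4; 0 0 0 0 0 0 0.5; 0 0 0 0 0 -0.045 0.5; 0 0 0 0 0 -0.09 0.5; 0 0 0 0 0 -0.12 0.5"

```text
time: 6.5
ee_pos: [0.6814, 0.1571, 0.2484]
eef_rot: [0.948, 0.318, 0.002, 0.0]
ft_force: [0.5, -0.7, -0.0]
width: 0.0409
grip_force: 0.0
```

```bash
sed -i 's/^C=.*/C=np.array([.6155,.1675]);PH=-7.8/' h.py; python3 - <<'E'
from bench import *
from h import *
s=read_state()
print(s["width"])
go(s,[([*N["L"],.245],165),([*N["L"],.15],165)])
for n in("scene","top"):
    c=camera(n); globals()[n]=c["color"][:300,:400,::-1] if n=="scene" else c["color"][100:400,60:460,::-1]
cv2.imwrite("pics/a2.png",cv2.convertScaleAbs(np.hstack([scene,top]),alpha=1.6))
E
```

```text
0.04094330604109576
yaw 37.1 pos [0.6814 0.1571 0.2484] j7 -1.05 t 6.5
[ 0.005  0.    -2.232] [-0.0011 -0.0934  0.0032]
[ 0.005  0.    -2.232] [-0.0014 -0.0936  0.0982]
```

View pics/a2.png

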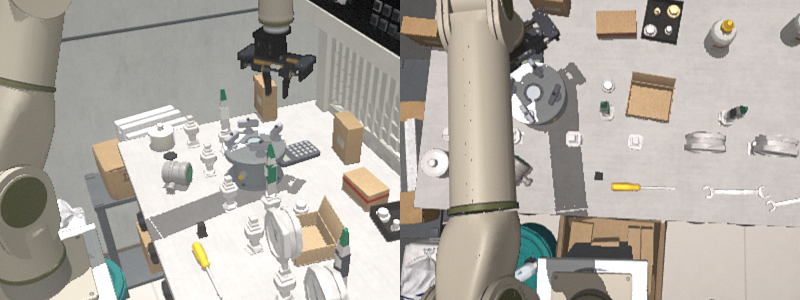

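The arm is high and clear of the posts, and bars B and E look turned. Moving to L with yaw 165.

Emit:
play_rows:
  increments: "0 0 -0.14 0 -0.02 0 0.5; 0 0 -0.28 0 -0.04 0 0.5; 0 0 -0.42 0 -0.06 0 0.5; 0 0 -0.56 0 -0.08 0 0.5; 0 0 -0.70 0 -0.093 0 0.5; 0 0 -0.84 0 -0.093 0 0.5; 0 0 -0.98 0 -0.093 0 0.5; 0 0 -1.12 0 -0.093 0 0.5"

```text
time: 7.4
ee_pos: [0.6242, 0.2316, 0.2438]
eef_rot: [0.632, 0.775, -0.0, -0.0]
ft_force: [-0.9, -0.0, -0.7]
width: 0.0434
grip_force: 0.0
```

Emit:
play_rows:
  increments: "0 0 -0.14 0 0 0 0.5; 0 0 -0.28 0 0 0 0.5; 0 0 -0.42 0 0 0 0.5; 0 0 -0.56 0 0 0 0.5; 0 0 -0.70 0 0 0 0.5; 0 0 -0.84 0 0 0 0.5; 0 0 -0.98 0 0 0 0.5; 0 0 -1.12 0 0 0 0.5"

```text
time: 8.2
ee_pos: [0.6243, 0.2314, 0.2438]
eef_rot: [0.123, 0.992, -0.0, -0.0]
ft_force: [0.2, -0.1, -0.1]
width: 0.0434
grip_force: 0.0
```

```bash
python3 - <<'E'
from bench import *
from h import *
s=read_state()
print(s["width"])
go(s,[([*N["L"],.245],165.5),([*N["L"],.16],165.5)])
E
```

```text
0.04338422460366174
yaw 165.8 pos [0.6243 0.2314 0.2438] j7 0.94 t 8.2
[-0.    -0.     0.006] [-0.0001 -0.0005 -0.0012]
[-0.    -0.     0.006] [-0.0001 -0.0005  0.0838]
```

Emit:
play_rows:
  increments: "0 0 0 0 0 0.04 0.5; 0 0 0 0 0 0.08 0.5; 0 0 0 0 0 0.08 0.5; 0 0 0 0 0 0.1 0.5; 0 0 0 0 0 0.12 0.5; 0 0 0 0 0 0.12 0.3; 0 0 0 0 0 0.12 0; 0 0 0 0 0 0.12 0"

```text
time: 9.0
ee_pos: [0.6252, 0.232, 0.1267]
eef_rot: [0.126, 0.992, 0.001, 0.001]
ft_force: [0.6, -0.3, 0.3]
width: 0.0271
grip_force: 0.0
```

Emit:
play_rows:
  increments: "0 0 0 0 0 0 0; 0 0 0 0 0 0 0; 0 0 0 0 0 0 0"

```text
time: 9.3
ee_pos: [0.6251, 0.2331, 0.126]
eef_rot: [0.126, 0.992, 0.001, 0.001]
ft_force: [2.3, 3.8, 4.0]
width: 0.0141
grip_force: 24.5
```

```bash
python3 - <<'E'
from bench import *
from h import *
s=read_state()
print(s["width"],s["grip_force"],s["ft_force"],s["torque"])
go(s,[([*N["L"],.123],127.2)])
E
```

```text
0.014095447835722072 24.503512945957482 [2.31763417 3.78921523 4.00584379] [ 0.95683437 -0.4706858  -0.08949503]
yaw 165.6 pos [0.6251 0.2331 0.126 ] j7 0.94 t 9.3
[0.003 0.001 0.669] [ 0.0003 -0.0023  0.003 ]
```

Emit:
play_rows:
  increments: "0 0 0.13 0 0 0 0; 0 0 0.26 0 0 0 0; 0 0 0.39 0 0 0 0; 0 0 0.53 0 0 0 0; 0 0 0.67 0 0 0 0; 0 0 0.67 0 0 0 0; 0 0 0.67 0 0 0 0"

```text
time: 10.0
ee_pos: [0.6252, 0.2336, 0.126]
eef_rot: [0.445, 0.896, 0.002, 0.001]
ft_force: [3.2, 5.5, 3.7]
width: 0.0136
grip_force: 24.9
```

```bash
python3 - <<'E'
from bench import *
from h import *
s=read_state()
print(s["width"],s["grip_force"],s["ft_force"],s["torque"])
go(s,[([*N["L"],.24],127.2),([*N["R"]+[0,.001],.24],163)])
E
```

```text
0.013646922725417484 24.906579453963786 [3.1968036  5.50831854 3.72287394] [ 1.08318243 -0.64098092 -0.05115035]
yaw 127.2 pos [0.6252 0.2336 0.126 ] j7 0.31 t 10.0
[ 0.004 -0.    -0.   ] [-0.0015 -0.002  -0.114 ]
[ 0.004  0.001 -0.625] [-0.0913 -0.0919 -0.1144]
```

Emit:
play_rows:
  increments: "0 0 0 0 0 0 0.4; 0 0 0 0 0 0 0.5; 0 0 0 0 0 -0.04 0.5; 0 0 0 0 0 -0.08 0.5; 0 0 -0.14 -0.025 -0.025 -0.1 0.5; 0 0 -0.28 -0.05 -0.05 -0.1 0.5; 0 0 -0.42 -0.075 -0.075 -0.1 0.5; 0 0 -0.56 -0.091 -0.091 -0.1 0.5"

```text
time: 10.8
ee_pos: [0.6061, 0.1003, 0.2246]
eef_rot: [0.179, 0.984, -0.001, -0.0]
ft_force: [-0.0, 0.8, -1.0]
width: 0.0436
grip_force: 0.0
```

Emit:
play_rows:
  increments: "0 0 -0.065 0 0 0 0.5; 0 0 -0.065 0 0 0 0.5; 0 0 -0.065 0 0 0.03 0.5; 0 0 -0.065 0 0 0.06 0.5; 0 0 -0.065 0 0 0.06 0.5"

```text
time: 11.3
ee_pos: [0.604, 0.1044, 0.1602]
eef_rot: [0.149, 0.989, -0.001, -0.004]
ft_force: [-0.5, -0.6, -1.1]
width: 0.0432
grip_force: 0.0
```

```bash
python3 - <<'E'
from bench import *
from h import *
s=read_state()
print(s["width"])
go(s,[([*N["R"]+[0,.001],.123],163)])
E
```

```text
0.04316478372021815
yaw 162.9 pos [0.604  0.1044 0.1602] j7 1.08 t 11.3
[-0.004 -0.007 -0.002] [-0.0027  0.0016  0.0372]
```

Emit:
play_rows:
  increments: "0 0 0 -0.002 0 0.02 0.5; 0 0 0 -0.002 0 0.036 0.5; 0 0 0 -0.002 0 0.036 0.3; 0 0 0 -0.002 0 0.036 0; 0 0 0 -0.002 0 0.036 0; 0 0 0 -0.002 0 0.036 0; 0 0 0 -0.002 0 0.036 0; 0 0 0 -0.002 0 0.036 0"

```text
time: 12.1
ee_pos: [0.6096, 0.1056, 0.1298]
eef_rot: [0.148, 0.989, 0.001, 0.001]
ft_force: [2.9, 5.3, 0.3]
width: 0.0142
grip_force: 24.4
```

```bash
python3 - <<'E'
from bench import *
from h import *
s=read_state()
print(s["width"],s["grip_force"],s["ft_force"],s["torque"])
go(s,[([*N["R"]+[0,.001],.123],127.2)])
E
```

```text
0.014243354049229372 24.37116265296936 [2.88433259 5.33846294 0.34171226] [ 0.96768218 -0.6827005  -0.16386649]
yaw 163.0 pos [0.6096 0.1056 0.1298] j7 1.09 t 12.1
[0.004 0.001 0.625] [ 0.0026 -0.0013  0.0068]
```

Emit:
play_rows:
  increments: "0 0 0 0 0 0 0.3; 0 0 0 0.003 -0.001 0.003 0.3; 0 0 0 0.003 -0.001 0.006 0.3; 0 0 0 0.003 -0.001 0.006 0; 0 0 0 0.003 -0.001 0.006 0; 0 0 0 0.003 -0.001 0.006 0; 0 0 0 0.003 -0.001 0.006 0"

```text
time: 12.8
ee_pos: [0.6057, 0.1068, 0.122]
eef_rot: [0.147, 0.989, 0.002, 0.0]
ft_force: [5.6, 10.1, -7.9]
width: 0.0137
grip_force: 25.0
```

```bash
python3 - <<'E'
from bench import *
from h import *
s=read_state()
print(s["width"],s["grip_force"],s["ft_force"],s["torque"])
go(s,[([*N["R"]+[0,.001],.123],127.2)])
E
```

```text
0.013659945783095569 25.012701109517366 [ 5.61794923 10.10188306 -7.88081189] [ 1.96635374 -1.19280573 -0.07372893]
yaw 163.1 pos [0.6057 0.1068 0.122 ] j7 1.09 t 12.8
[ 0.003 -0.001  0.626] [-0.0015 -0.0013 -0.001 ]
```

Emit:
play_rows:
  increments: "0 0 0.13 0 0.002 0 0; 0 0 0.26 0 0.002 0 0; 0 0 0.39 0 0.002 0 0; 0 0 0.53 0 0.002 0 0; 0 0 0.625 0 0.002 0 0; 0 0 0.625 0 0.002 0 0; 0 0 0.625 0 0.002 0 0"

```text
time: 13.5
ee_pos: [0.6067, 0.1082, 0.122]
eef_rot: [0.444, 0.896, 0.002, 0.0]
ft_force: [7.3, 7.7, -9.1]
width: 0.0136
grip_force: 25.0
```

```bash
python3 - <<'E'
from bench import *
from h import *
s=read_state()
print(s["width"],s["grip_force"],s["ft_force"],s["torque"])
go(s,[([*N["R"]+[0,.001],.123],82)])
c=camera("top"); cv2.imwrite("pics/t3.png",cv2.convertScaleAbs(cv2.resize(c["color"][150:235,150:240,::-1],None,fx=6,fy=6,interpolation=cv2.INTER_CUBIC),alpha=1.6))
E
```

```text
0.013567067168541204 25.00587049406022 [ 7.3358996   7.74238573 -9.08254227] [ 1.71971676 -1.59009567 -0.08737599]
yaw 127.2 pos [0.6067 0.1082 0.122 ] j7 0.5 t 13.5
[ 0.002 -0.002  0.79 ] [-0.0026 -0.0018 -0.001 ]
```

View pics/t3.png

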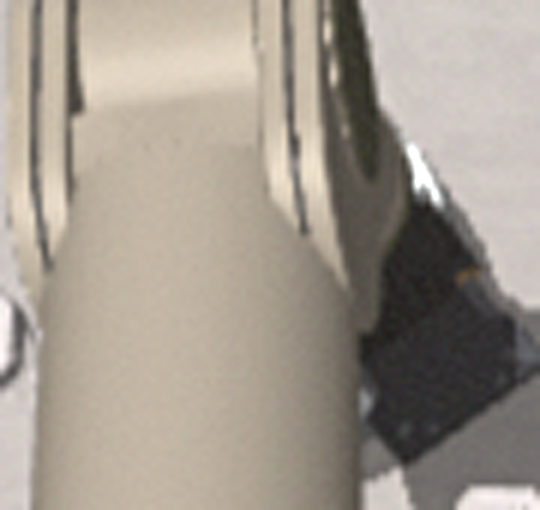

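The top view is hidden by the arm, so I'll check the other three bars in the scene view.

```bash
python3 - <<'E'
from bench import *
from h import *
c=camera("scene"); im=cv2.convertScaleAbs(cv2.resize(c["color"][90:190,200:320,::-1],None,fx=6,fy=6,interpolation=cv2.INTER_CUBIC),alpha=1.5)
for k,a in(("E",37.2),("B",37.2),("L",127.2)):
    v=.03*np.array([np.cos(np.radians(a)),np.sin(np.radians(a))]); q=proj(c,[[*(N[k]+v),.149],[*(N[k]-v),.149]]); q=((q-[200,90]+.5)*6).astype(int); print(k,q.tolist()); cv2.line(im,q[0].tolist(),q[1].tolist(),(0,0,255),1)
cv2.imwrite("pics/s3.png",im)
E
```

```text
E [[485, 198], [426, 257]]
B [[221, 242], [153, 303]]
L [[232, 170], [342, 198]]
```

View pics/s3.png

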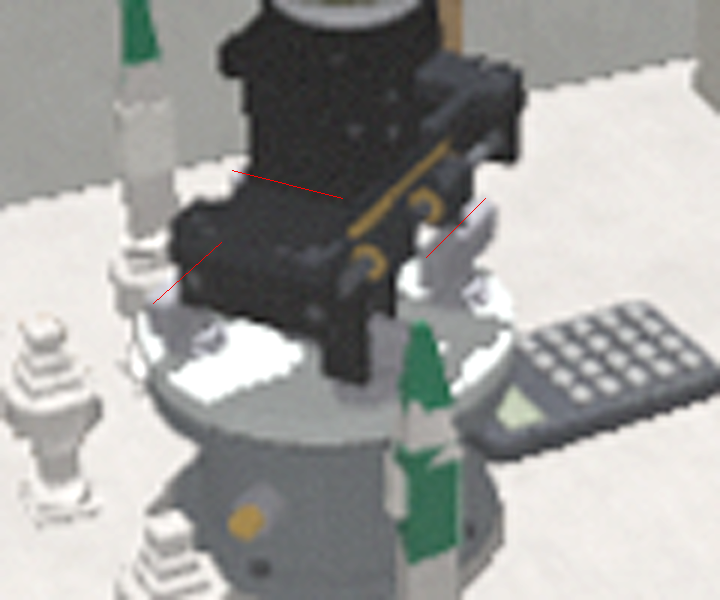

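Bar E lies on its predicted line, (426,257) to (485,198), and B's visible end agrees. The first pass is done, so I'm turning R home.

Emit:
play_rows:
  increments: "0 0 0.13 0.001 0.001 0 0; 0 0 0.26 0.001 0.001 0 0; 0 0 0.39 0.001 0.001 0 0; 0 0 0.52 0.001 0.001 0 0; 0 0 0.65 0.001 0.001 0 0; 0 0 0.78 0.001 0.001 0 0; 0 0 0.78 0.001 0.001 0 0; 0 0 0.78 0.001 0.001 0 0"

```text
time: 14.4
ee_pos: [0.6087, 0.1087, 0.1221]
eef_rot: [0.752, 0.659, 0.003, 0.001]
ft_force: [17.0, 5.8, -15.9]
width: 0.0142
grip_force: 25.0
```

```bash
python3 - <<'E'
from bench import *
from h import *
s=read_state()
print(s["width"],s["grip_force"],s["ft_force"],s["torque"])
go(s,[([*N["L"]+[0.001,.001],.22],127.2)])
E
```

```text
0.014156978716562633 25.013655298389494 [ 17.03225263   5.83634675 -15.89418191] [ 1.25552659 -3.68715972 -0.01958382]
yaw 82.5 pos [0.6087 0.1087 0.1221] j7 -0.24 t 14.4
[ 0.006  0.    -0.78 ] [ 0.1245  0.0008 -0.0976]
```

Emit:
play_rows:
  increments: "0 0 0 0 0 0 0.4; 0 0 0 0 0 0 0.5; 0 0 0 0 0 -0.04 0.5; 0 0 0 0 0 -0.08 0.5; 0 0 -0.14 0.03 0 -0.1 0.5; 0 0 -0.28 0.06 0 -0.1 0.5; 0 0 -0.42 0.09 0 -0.1 0.5; 0 0 -0.56 0.12 0 -0.1 0.5"

```text
time: 15.2
ee_pos: [0.6219, 0.2267, 0.2229]
eef_rot: [0.539, 0.843, 0.0, -0.0]
ft_force: [0.2, 0.0, 0.0]
width: 0.0435
grip_force: 0.0
```

Emit:
play_rows:
  increments: "0 0 -0.14 0.004 0 0 0.5; 0 0 -0.22 0.004 0 0 0.5; 0 0 -0.22 0.004 0 0.03 0.5; 0 0 -0.22 0.004 0 0.06 0.5; 0 0 -0.22 0.004 0 0.06 0.5"

```text
time: 15.7
ee_pos: [0.6179, 0.2284, 0.1583]
eef_rot: [0.445, 0.895, -0.003, -0.002]
ft_force: [-0.9, -0.5, -0.2]
width: 0.0436
grip_force: 0.0
```

```bash
python3 - <<'E'
from bench import *
from h import *
s=read_state()
print(s["width"])
go(s,[([*N["L"]+[0.001,.002],.123],127.2)])
E
```

```text
0.04356247613673718
yaw 127.1 pos [0.6179 0.2284 0.1583] j7 0.32 t 15.7
[-0.007 -0.002 -0.002] [-0.0009  0.0088  0.0353]
```

Emit:
play_rows:
  increments: "0 0 0 0 0.007 0 0.5; 0 0 0 0 0.007 0.02 0.5; 0 0 0 0 0.007 0.035 0.5; 0 0 0 0 0.007 0.035 0.5"

```text
time: 16.1
ee_pos: [0.6253, 0.2337, 0.1263]
eef_rot: [0.445, 0.895, -0.001, -0.001]
ft_force: [-1.2, -0.4, -0.4]
width: 0.0434
grip_force: 0.0
```

```bash
python3 - <<'E'
from bench import *
from h import *
s=read_state()
print(s["width"])
go(s,[([*N["L"]+[0.001,.002],.123],127.2)])
E
```

```text
0.04336377713207756
yaw 127.1 pos [0.6253 0.2337 0.1263] j7 0.32 t 16.1
[-0.002 -0.001 -0.001] [-0.0006 -0.0005  0.0033]
```

Centred. Close and turn home.

Emit:
play_rows:
  increments: "0 0 0 0 0 0.003 0; 0 0 0 0 0 0.003 0; 0 0 0 0 0 0.003 0; 0 0 0 0 0 0.003 0; 0 0 0 0 0 0.003 0; 0 0 0 0 0 0.003 0"

```text
time: 16.7
ee_pos: [0.6255, 0.2333, 0.125]
eef_rot: [0.445, 0.895, -0.0, -0.0]
ft_force: [-4.5, -1.4, 5.1]
width: 0.014
grip_force: 25.0
```

Emit:
play_rows:
  increments: "0 0 0.13 0 0 0 0; 0 0 0.26 0 0 0 0; 0 0 0.39 0 0 0 0; 0 0 0.52 0 0 0 0; 0 0 0.65 0 0 0 0; 0 0 0.78 0 0 0 0; 0 0 0.78 0 0 0 0; 0 0 0.78 0 0 0 0"

```text
time: 17.5
ee_pos: [0.6258, 0.2334, 0.125]
eef_rot: [0.751, 0.66, -0.0, 0.0]
ft_force: [-3.6, -3.1, 5.5]
width: 0.0139
grip_force: 25.0
```

```bash
python3 - <<'E'
from bench import *
from h import *
s=read_state()
print(s["width"],s["grip_force"],s["ft_force"],s["torque"])
go(s,[([*N["E"]+[0,.001],.22],37.2),([*N["E"]+[0,.001],.22],217.2)])
E
```

```text
0.013871378893823292 24.986359854228795 [-3.63003975 -3.05810541  5.53859489] [-0.58065093  0.97901476 -0.03148873]
yaw 82.6 pos [0.6258 0.2334 0.125 ] j7 -0.4 t 17.5
[0.    0.    0.793] [-0.0662  0.0621 -0.095 ]
[-0.     0.    -2.349] [-0.0662  0.0621 -0.095 ]
```

Emit:
play_rows:
  increments: "0 0 0 0 0 0 0.4; 0 0 0 0 0 0 0.5; 0 0 0 0 0 -0.04 0.5; 0 0 0 0 0 -0.08 0.5; 0 0 0.14 -0.015 0.015 -0.095 0.5; 0 0 0.28 -0.03 0.03 -0.095 0.5; 0 0 0.42 -0.045 0.045 -0.095 0.5; 0 0 0.56 -0.066 0.062 -0.095 0.5"

```text
time: 18.3
ee_pos: [0.6791, 0.1609, 0.2195]
eef_rot: [0.905, 0.424, 0.0, -0.0]
ft_force: [0.5, -0.4, -0.2]
width: 0.0433
grip_force: 0.0
```

Emit:
play_rows:
  increments: "0 0 0.14 0 0 0 0.5; 0 0 0.23 0 0 0 0.5; 0 0 0.23 0 0 0.03 0.5; 0 0 0.23 0 0 0.06 0.5; 0 0 0.23 0 0 0.06 0.5; 0 0 0.23 0 0 0.06 0.5"

```text
time: 18.9
ee_pos: [0.6787, 0.1603, 0.1599]
eef_rot: [0.948, 0.319, -0.0, -0.0]
ft_force: [0.4, -0.7, -0.7]
width: 0.0437
grip_force: 0.0
```

```bash
python3 - <<'E'
from bench import *
from h import *
s=read_state()
print(s["width"])
go(s,[([*N["E"]+[0,.001],.123],37.2)])
E
```

```text
0.04369061705103781
yaw 37.2 pos [0.6787 0.1603 0.1599] j7 -1.01 t 18.9
[-0.  0.  0.] [-0.0001  0.0005  0.0369]
```

Emit:
play_rows:
  increments: "0 0 0 0 0 0.02 0.5; 0 0 0 0 0 0.036 0.5; 0 0 0 0 0 0.036 0.2; 0 0 0 0 0 0.036 0; 0 0 0 0 0 0.036 0; 0 0 0 0 0 0.036 0; 0 0 0 0 0 0.036 0; 0 0 0 0 0 0.036 0"

```text
time: 19.7
ee_pos: [0.6793, 0.1599, 0.1243]
eef_rot: [0.948, 0.319, 0.001, 0.0]
ft_force: [1.8, -1.0, 2.9]
width: 0.0137
grip_force: 25.0
```

Emit:
play_rows:
  increments: "0 0 0.13 0 0 0 0; 0 0 0.26 0 0 0 0; 0 0 0.39 0 0 0 0; 0 0 0.52 0 0 0 0; 0 0 0.65 0 0 0 0; 0 0 0.78 0 0 0 0; 0 0 0.78 0 0 0 0; 0 0 0.78 0 0 0 0"

```text
time: 20.5
ee_pos: [0.679, 0.161, 0.1243]
eef_rot: [0.998, -0.065, 0.0, -0.001]
ft_force: [-0.7, 1.6, 5.3]
width: 0.0136
grip_force: 25.0
```

```bash
python3 - <<'E'
from bench import *
from h import *
s=read_state()
print(s["width"],s["grip_force"],s["ft_force"],s["torque"])
go(s,[([.552,.1768,.22],37.2)])
E
```

```text
0.01364452771017992 24.98761174734682 [-0.67192112  1.59092595  5.26474219] [ 0.31516747  0.25615351 -0.02007023]
yaw -7.4 pos [0.679  0.161  0.1243] j7 -1.71 t 20.5
[-0.001 -0.001 -0.779] [-0.1279  0.0007 -0.0958]
```

Emit:
play_rows:
  increments: "0 0 0 0 0 0 0.4; 0 0 0 0 0 0 0.5; 0 0 0 0 0 -0.04 0.5; 0 0 0 0 0 -0.08 0.5; 0 0 -0.14 -0.03 0 -0.095 0.5; 0 0 -0.28 -0.06 0 -0.095 0.5; 0 0 -0.42 -0.09 0 -0.095 0.5; 0 0 -0.56 -0.12 0 -0.095 0.5"

```text
time: 21.3
ee_pos: [0.5584, 0.1757, 0.2182]
eef_rot: [0.976, 0.216, -0.0, 0.0]
ft_force: [1.4, 1.0, 0.5]
width: 0.0435
grip_force: 0.0
```

Emit:
play_rows:
  increments: "0 0 -0.14 -0.008 0 0 0.5; 0 0 -0.22 -0.008 0 0 0.5; 0 0 -0.22 -0.008 0 0.03 0.5; 0 0 -0.22 -0.008 0 0.06 0.5; 0 0 -0.22 -0.008 0 0.06 0.5; 0 0 -0.22 -0.008 0 0.06 0.5"

```text
time: 21.9
ee_pos: [0.5524, 0.1722, 0.1589]
eef_rot: [0.948, 0.319, -0.0, 0.0]
ft_force: [-0.3, -0.4, 1.0]
width: 0.0439
grip_force: 0.0
```

```bash
python3 - <<'E'
from bench import *
from h import *
s=read_state()
print(s["width"])
go(s,[([.552,.1768,.123],37.2)])
E
```

```text
0.04391338520879456
yaw 37.2 pos [0.5524 0.1722 0.1589] j7 -1.13 t 21.9
[ 0.     0.001 -0.001] [ 0.0025 -0.0039  0.0359]
```

Emit:
play_rows:
  increments: "0 0 0 0.002 -0.004 0.02 0.5; 0 0 0 0.002 -0.004 0.035 0.5; 0 0 0 0.002 -0.004 0.035 0.2; 0 0 0 0.002 -0.004 0.035 0; 0 0 0 0.002 -0.004 0.035 0; 0 0 0 0.002 -0.004 0.035 0; 0 0 0 0.002 -0.004 0.035 0; 0 0 0 0.002 -0.004 0.035 0"

```text
time: 22.7
ee_pos: [0.552, 0.1769, 0.1242]
eef_rot: [0.948, 0.319, 0.001, -0.0]
ft_force: [-0.3, -0.6, 3.2]
width: 0.0137
grip_force: 25.0
```

Emit:
play_rows:
  increments: "0 0 0.13 0 0 0 0; 0 0 0.26 0 0 0 0; 0 0 0.39 0 0 0 0; 0 0 0.52 0 0 0 0; 0 0 0.65 0 0 0 0; 0 0 0.78 0 0 0 0; 0 0 0.78 0 0 0 0; 0 0 0.78 0 0 0 0"

```text
time: 23.5
ee_pos: [0.5516, 0.1784, 0.1242]
eef_rot: [0.998, -0.065, 0.0, -0.001]
ft_force: [-1.3, 3.9, 5.8]
width: 0.0139
grip_force: 25.0
```

```bash
python3 - <<'E'
from bench import *
from h import *
s=read_state()
print(s["width"],s["grip_force"],s["ft_force"],s["torque"])
go(s,[([.45,.35,.32],37.2)])
E
```

```text
0.01389563194631509 24.961225823499262 [-1.32061214  3.85095433  5.81079222] [ 0.6651416   0.63521111 -0.05838123]
yaw -7.4 pos [0.5516 0.1784 0.1242] j7 -1.84 t 23.5
[-0.002 -0.001 -0.779] [-0.1229 -0.1574 -0.1956]
```

Emit:
play_rows:
  increments: "0 0 0 0 0 0 0.4; 0 0 0 0 0 0 0.5; 0 0 0 0 0 -0.05 0.5; 0 0 0 0 0 -0.1 0.5; 0 0 0 0 0 -0.15 0.5; 0 0 0 0 0 -0.2 0.5; 0 0 -0.14 -0.03 -0.03 -0.2 0.5; 0 0 -0.28 -0.06 -0.06 -0.2 0.5"

```text
time: 24.3
ee_pos: [0.5006, 0.2436, 0.325]
eef_rot: [0.997, 0.075, 0.001, -0.0]
ft_force: [-0.2, 1.2, -0.0]
width: 0.0433
grip_force: 0.0
```

Emit:
play_rows:
  increments: "0 0 -0.14 -0.025 -0.035 0 0.5; 0 0 -0.28 -0.05 -0.07 0 0.5; 0 0 -0.42 -0.08 -0.1 0 0.5; 0 0 -0.56 -0.11 -0.13 0 0.5; 0 0 -0.6 -0.13 -0.16 0 0.5; 0 0 -0.6 -0.15 -0.19 0 0.5; 0 0 -0.6 -0.17 -0.22 0 0.5; 0 0 -0.6 -0.17 -0.22 0 0.5"

```text
time: 25.1
ee_pos: [0.2948, 0.44, 0.3227]
eef_rot: [0.929, 0.369, -0.001, 0.0]
ft_force: [0.4, -0.6, 0.8]
width: 0.0435
grip_force: 0.0
```

```bash
python3 - <<'E'
from bench import *
from h import *
s=read_state(); go(s,[([.26,.55,.32],90)])
c=camera("top"); t=c["color"][155:231,155:235,::-1]
S=camera("scene"); u=S["color"][100:195,205:305,::-1]
cv2.imwrite("pics/f.png",cv2.convertScaleAbs(np.hstack([cv2.resize(t,(400,380),interpolation=cv2.INTER_CUBIC),cv2.resize(u,(400,380),interpolation=cv2.INTER_CUBIC)]),alpha=1.5))
E
```

```text
yaw 43.3 pos [0.2948 0.44   0.3227] j7 -1.84 t 25.1
[-0.001  0.001 -0.814] [ 0.0502 -0.1039  0.0026]
```

View pics/f.png

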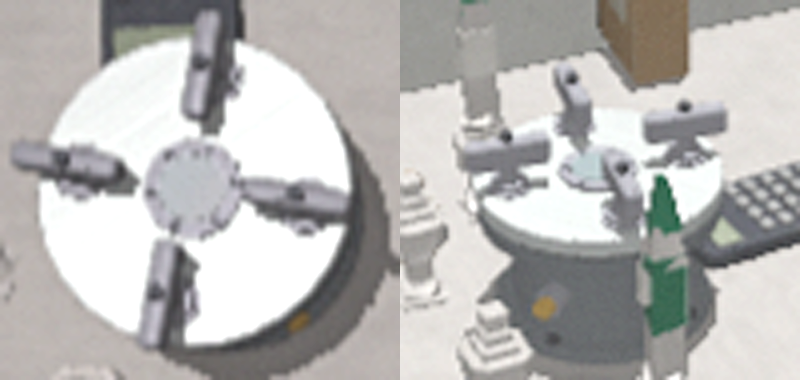

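All four bars in both views point at the cover's centre (top view: bars near (205,65), (68,160), (300,197) and (165,293) around (193,187)), and the arm is clear. Handing in.

```bash
python3 -c "
from bench import *
print(close_job())"
```

```text
the job is handed in; nothing more can be done
None
```

I handed the job in at about 25 s of the allowed 72 s: all four nuts were tightened in crisscross order, half-way then home, and the final pictures show every bar pointing at the cover's centre with the arm clear; I did not re-check the bystanders' positions, and the hand-in gave no verdict.

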